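# Turn the parts carousel to bring the star knob to the front

## Task

Someone needs the spare star knob next: with the fingers, gently push the round parts carousel by its rim or the posts on it, either way round, until the star knob stands at the front, lined up with the pointed tongue of the base. Only the carousel is to be pushed: leave the parts lying untouched in their compartments, and do not disturb the tape measure, blade flange and hex key around it.

Things in the scene. Friction and masses are not known exactly. Their poses are not given: they have to be found in the camera images.
- organiser_base: Fixed steel foot of the parts carousel, 170 mm across; the tray turns on it. Origin: on the turning axis at the table top; z up. Its -x axis is the front: a flat tongue (26 mm wide, 6 mm thick, on the table) runs out from under the tray along -x to a point 145 mm from the axis, roughly towards the robot. The star knob belongs on that line (here y = 0, x about -60 mm).
- tray: The turning tray; origin on its axis, 14 mm above the table, z up. It turns about z either way, no stops. Stiff bearing: about 1 N of push at the rim turns it, and it stays where a slow push leaves it. A grey round dish 200 mm across: floor 20 mm above the table, rim wall 5 mm thick with its top at 42 mm, five compartments, hub 34 mm across with its top at 52 mm.
- tray_center (a point): Point on the tray's turning axis, at the height of the rim's top (42 mm above the table). Five straight dividers, tops at 40 mm, run from hub to rim, 72 degrees apart.
- tray_post (a point): Top of one of five alike upright aluminium posts on the rim, handy to push sideways: round, 14 mm across, 97 mm from the axis, tops 78 mm above the table, 72 degrees apart at the outer ends of the dividers. The point turns with the tray; the other posts are 72, 144, 216 and 288 degrees further round the axis.
- knob_center (a point): Centre of the spare star knob: black five-lobed knob about 46 mm across with a short pale round boss on top, 28 mm tall, lying loose on the floor of one compartment, about 60 mm from the axis, its top 48 mm above the table. The point is on its axis, 12 mm above its underside. It rides round with the tray.
- bolt_3: Loose hex bolt, 54 mm long, 20 mm high, lying in another compartment. Origin: centre of its underside.
- bolt_2: Loose hex bolt, 47 mm long, 16 mm high, lying in another compartment. Origin: centre of its underside.
- nut_1: Loose hex nut, 22 mm across, 10 mm high, in another compartment. Origin: centre of its underside.
- nut_2: Loose hex nut, 22 mm across, 10 mm high, in another compartment. Origin: centre of its underside.
- tape_measure: Loose tape measure standing on the table to the left of the carousel, 40 x 80 x 68 mm high. Origin: centre of its underside.
- blade_flange: Loose steel blade flange, a stepped round 70 mm across and 22 mm high, on the table to the left of the front of the carousel. Origin: centre of its underside.
- hex_key_1: Loose black L-shaped hex key, 114 x 40 x 8 mm, flat on the table in front of the carousel. Origin: centre of its underside.
There are look-alikes about, which are no part of the job. What is shaped like the bolt_3 but blue is not meant.

How it is judged:
On the way, in this order (a step that is already met when the one before it is completed fails the run):
1. the fingers push the carousel (contact force between the fingers and tray above 0.3 N), for 0.05 s.
2. the star knob comes to the front (x of knob_center in the frame of organiser_base below -0.04 m and y of knob_center in the frame of organiser_base between -0.01 and 0.01 m), for 0.2 s.
At the end, for the whole second after the job is handed in: The star knob's centre lies at the front of the carousel, within 10 mm to either side of the line from the axis to the tongue's point (about 9 degrees); the tray is at rest and all five parts still lie on its floor (all of step 2 and angular speed of tray below 0.05 rad/s and horizontal distance between each of knob_center, bolt_3, nut_1, bolt_2, nut_2 and tray_center below 0.09 m and height (world z) of each of knob_center, bolt_3, nut_1, bolt_2, nut_2 below 0.045 m); the robot touches nothing.
It fails at once if a part in the tray is lifted (its point more than 45 mm above the table) (height (world z) of any of knob_center, bolt_3, nut_1, bolt_2, nut_2 above 0.045 m).
It fails at once if a part in the tray is touched by the robot (contact force between any of the arm, the fingers and spare_knob above 0.5 N or contact force between any of the arm, the fingers and bolt_3 above 0.5 N or contact force between any of the arm, the fingers and nut_1 above 0.5 N or contact force between any of the arm, the fingers and bolt_2 above 0.5 N or contact force between any of the arm, the fingers and nut_2 above 0.5 N).
It fails at once if the tray is spun hard (over 3 rad/s) (angular speed of tray above 3 rad/s).
It fails at once if the carousel is pressed or squeezed with more than 20 N (contact force between any of the fingers, the arm and tray above 20 N or contact force between any of the fingers, the arm and organiser_base above 20 N).
It fails at once if the tape measure, blade flange or hex key is moved more than 15 mm (distance of any of tape_measure, blade_flange, hex_key_1 from where it was at the start of the episode above 0.015 m).
It also fails if it takes over 61 s, if anything falls off the work surface, if the arm or the gripper's body presses on something with over 40 N, if the wrist force passes 120 N, or if a joint passes its speed limit or range.

## Robot

A 6-joint arm with a two-finger parallel gripper is mounted at the origin on a cart in front of the work surface, level with it; the furniture and walls round the work are solid. World frame = base frame: x ahead of the robot, y to its left, z up, the work surface at z = 0. Lengths are in m, angles in rad, forces in N, time in s.
With the tool pointing down it reaches from about 0.25 to 0.775 m from the base axis. Payload 8.9 kg.
Tool frame: the origin (TCP) lies at the very end of the fingers, on their centre line; the grasp point (between the pads) lies 19 mm behind it (ctrl.grip_point_offset is the z of the grasp point in the tool frame, in m); z points along the fingers, y is the direction in which the jaws open and shut (so a half turn about z gives the same grasp; the last joint's range is limited). The gripper opens to 85 mm and grips with 20 to 120 N. Pads are 22 mm wide; open, the fingers measure 114 mm over their backs; the gripper's body (76 mm by 85 mm) begins 54 mm behind the grasp point. The pads swing forward as they close: fully open they stand 13 mm farther back than shut.
Start: joints at [-1.421, 0.291, -0.153, 1.127, 0, 1.431], TCP at [0.15, -0.503, 0.231] pointing down, gripper open.
Joint ranges: [-2.52, 2.52], [-0.91, 1.74], [-1.3, 1.37], [-1.96, 2.02], [-1.52, 1.47], [-3.14, 3.14]. Speed limits (rad/s): [2.22, 2.22, 2.79, 3.14, 3.14, 3.14].

## Interface

Orientations are given as a rotation vector (axis times angle).
In Python, from bench import ctrl, camera, camera_model gives the robot as it stands.
- The arm moves only by the shell command python3 -m inch 'ROWS' [FORCE]. ROWS is JSON, a list that holds one entry, the list of rows, each a list of 7 numbers: the shift along the tool's x, y, z in m, then the turn, a rotation vector about the tool's x, y, z in rad, then the opening, from 0 (shut) to 1 (fully open). In form: [[[x, y, z, rx, ry, rz, gripper], ...]]. A call has 1 to 20 rows; each row is the pose to reach, as a shift and turn from the pose commanded when the call began, along the tool's axes at that moment; what a row does not reach only later rows make up. A row lasts 1/12 s, in which the tool goes at most 41.7 mm and 7.16 degrees, less where a joint would pass 70% of its speed; a pose out of reach is approached as far as the arm can. A call with a gripper value outside its range is refused whole. The fingers move at their own pace and stop on an object; FORCE is the grip in N (left out, the last holds). Time passes only in rows, so rows that repeat a pose let the fingers close. It gives the time, the measured TCP pose, the force and the opening at its end, in the units of the state.
- ctrl.state(): the state, without advancing time (a new reading comes with each control period).
- camera(name): name is "scene" or "top"; returns the picture (400x640x3 uint8, blue, green, red); there is no depth.
- camera_model(name): a dict with "camera_matrix" (3x3 intrinsics, pixels), "R" (3x3) and "t" (3): a world point X has camera coordinates R X + t. Camera axes: x right, y down, z forward; pixel columns grow to the right and rows downward; lengths in m; the calibration is good to about 2 mm. A picture is of the moment at which its call begins. camera_model takes no time and is no camera call.
- ctrl.finish_job(): hands the job in, once; it reports no verdict.
The state is a dict: "time_s": time; "qpos": joint angles; "qvel": joint speeds; "joint_efforts": joint torques, N m; "tcp_pos": TCP position; "ee_rot": TCP orientation; "ft_force": force on the tool from outside, world axes, zero at the start; "moment": the same for the moment, N m; "opening": finger opening in m.
Only numpy, scipy, OpenCV 4.12 (cv2) and the standard library are available. Lean on these libraries where they do the work, as an engineer would, in place of code of your own. Each camera call takes 0.05 s, during which the arm holds its last target.

## Working session

There is one attempt and no reset: what is moved stays moved. The work goes in short steps, Python scripts to look and compute and a shell command to move; the robot and the scene stay as the last step left them, time stands still between calls to the robot, and variables do not carry over. Pictures are saved under pics/ and viewed, and the job is handed in when it is done.

```bash
ls; mkdir -p pics
python3 - <<'E'
from bench import ctrl,camera,camera_model
import cv2
for n in("scene","top"):
    cv2.imwrite(f"pics/{n}0.png",camera(n)); m=camera_model(n); print(n,m)
s=ctrl.state(); print(s['time_s'],s['tcp_pos'],s['ee_rot'],s['opening'])
E
```

```text
pics
scene {'camera_matrix': array([[484.52241765,   0.        , 309.51482851],
       [  0.        , 484.52241765, 192.37496673],
       [  0.        ,   0.        ,   1.        ]]), 'R': array([[-0.66696682, -0.74505241,  0.00722257],
       [-0.48492917,  0.42670557, -0.76339115],
       [ 0.56568451, -0.512659  , -0.64589611]]), 't': array([0.65866141, 0.0870853 , 0.87945162])}
top {'camera_matrix': array([[488.95479627,   0.        , 321.54607567],
       [  0.        , 488.95479627, 199.38968839],
       [  0.        ,   0.        ,   1.        ]]), 'R': array([[-0.14161711, -0.98989892, -0.00668714],
       [-0.96839016,  0.13993495, -0.20649143],
       [ 0.20534141, -0.02276696, -0.97842556]]), 't': array([0.51192341, 0.40672317, 0.91506298])}
0.1 [ 0.14944659 -0.50287425  0.23081573] [-3.10777304e+00 -4.51834512e-01  6.19359834e-05] 0.08580177043598027
```

View pics/scene0.png

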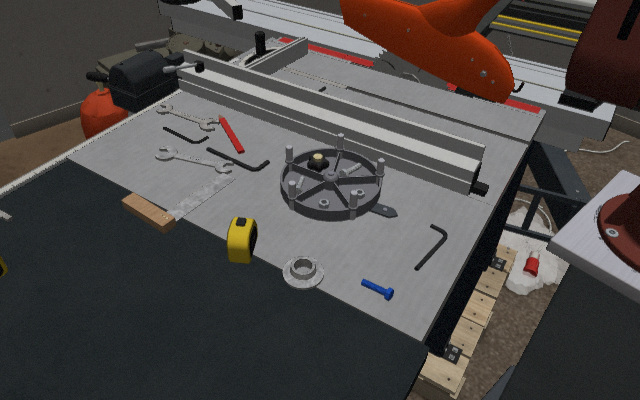

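View pics/top0.png

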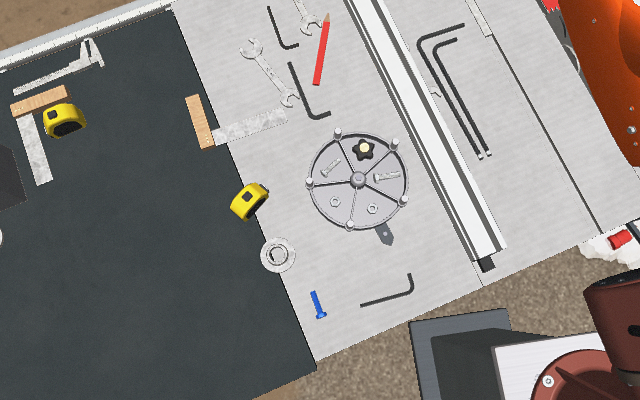

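Top view: hub at about (358,180), knob (364,149), tongue tip (389,243), and posts at (338,133), (395,143), (404,202), (350,225) and (309,184). The knob is about 150° from the front. The fence stands close on the right of the picture. Next I'll measure these points.

```bash
cat > h.py <<'E'
from bench import ctrl,camera,camera_model
import cv2,numpy as np
def cast(n,u,v,z):
    m=camera_model(n);d=m['R'].T@np.linalg.solve(m['camera_matrix'],[u,v,1.]);c=-m['R'].T@m['t']
    return c+d*(z-c[2])/d[2]
def proj(n,X):
    m=camera_model(n);p=m['camera_matrix']@(m['R']@np.array(X)+m['t']);return p[:2]/p[2]
E
python3 - <<'E'
from h import *
im=cv2.imread('pics/top0.png')
c=im[110:260,280:440]; cv2.imwrite('pics/tc.png',cv2.resize(c,None,fx=4.9,fy=3.9,interpolation=cv2.INTER_CUBIC)[:600,:800])
c=im[110:260,290:430]; cv2.imwrite('pics/tc.png',cv2.resize(c,None,fx=4,fy=4,interpolation=cv2.INTER_CUBIC))
s=cv2.imread('pics/scene0.png')[125:230,265:405]; cv2.imwrite('pics/sc.png',cv2.resize(s,None,fx=5,fy=5,interpolation=cv2.INTER_CUBIC))
E
```

```text
(no output)
```

View pics/tc.png

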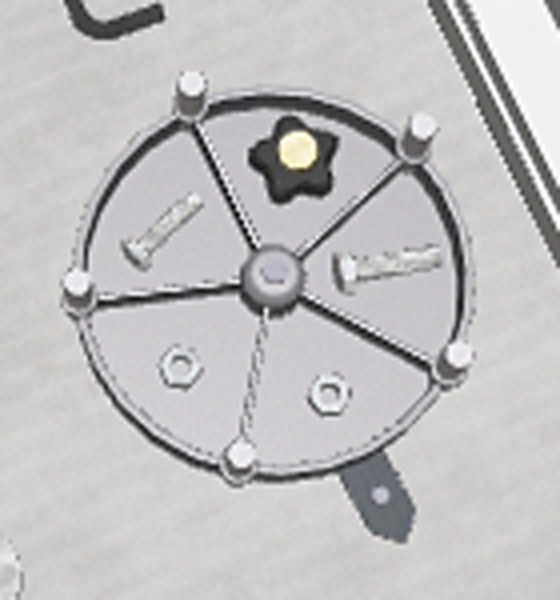

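View pics/sc.png

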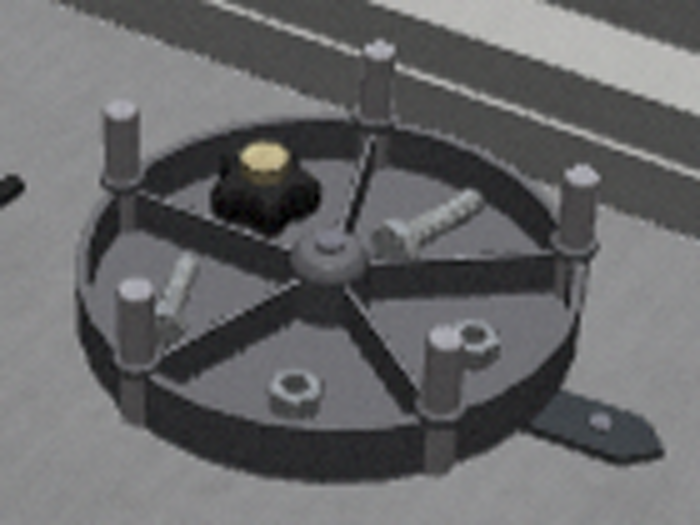

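Run:
```python
from h import *
def c(u,v,z): return cast('top',290+u/4,110+v/4,z)
P=np.array([c(u,v,.078) for u,v in[(192,82),(424,124),(459,354),(241,454),(79,280)]])
ax=P.mean(0)[:2]; print('axis',ax, 'hub',c(275,271,.052)[:2])
for p in P: d=p[:2]-ax; print(p[:2].round(3),np.hypot(*d).round(4),np.degrees(np.arctan2(d[1],d[0])).round(1))
for n,p in(('knob',c(298,148,.048)),('tip',c(407,543,.006)),('scr',c(380,495,.006)),('knob_s',cast('scene',265+266/5,125+155/5,.048))):
    d=p[:2]-ax; print(n,p.round(3),np.hypot(*d).round(4),np.degrees(np.arctan2(d[1],d[0])).round(1))
for n,(u,v),z in(('tape',(250,197),.068),('flange',(277,255),.022),('hexcorner',(413,293),.004),('hexend',(362,305),.004),('hexshort',(410,275),.004),('fenceb',(470,240),.0),('fencetop',(397,100),.05)):print(n,cast('top',u,v,z).round(3))
```

```text
axis [0.50665999 0.37043571] hub [0.50632332 0.37059142]
[0.6   0.398] 0.097 16.8
[0.562 0.29 ] 0.0974 -55.2
[0.448 0.294] 0.0968 -127.6
[0.415 0.403] 0.0973 160.4
[0.509 0.467] 0.0961 88.6
knob [0.568 0.349 0.048] 0.0653 -19.3
tip [0.37  0.322 0.006] 0.1452 -160.7
scr [0.395 0.332 0.006] 0.1179 -160.8
knob_s [0.567 0.353 0.048] 0.0633 -16.2
tape [0.495 0.584 0.068]
flange [0.382 0.551 0.022]
hexcorner [0.272 0.297 0.004]
hexend [0.264 0.399 0.004]
hexshort [0.307 0.296 0.004]
fenceb [0.359 0.164 0.   ]
fencetop [0.657 0.268 0.05 ]
```

```bash
python3 -m inch '[[[0.264,-0.332,0,0,0,-1.99,0],[0.264,-0.332,0,0,0,-1.99,0],[0.264,-0.332,0,0,0,-1.99,0],[0.264,-0.332,0,0,0,-1.99,0],[0.264,-0.332,0,0,0,-1.99,0],[0.264,-0.332,0,0,0,-1.99,0],[0.264,-0.332,0,0,0,-1.99,0],[0.264,-0.332,0,0,0,-1.99,0],[0.264,-0.332,0,0,0,-1.99,0],[0.264,-0.332,0,0,0,-1.99,0],[0.264,-0.332,0,0,0,-1.99,0],[0.264,-0.332,0,0,0,-1.99,0],[0.264,-0.332,0,0,0,-1.99,0],[0.264,-0.332,0,0,0,-1.99,0],[0.264,-0.332,0,0,0,-1.99,0],[0.264,-0.332,0,0,0,-1.99,0],[0.264,-0.332,0,0,0,-1.99,0],[0.264,-0.332,0,0,0,-1.99,0]]]' 20
python3 - <<'E'
from h import *
from scipy.spatial.transform import Rotation as R
s=ctrl.state();M=R.from_rotvec(s['ee_rot']).as_matrix();print(s['qpos'],M.round(3))
d=np.array([.466,.2825,.2])-s['tcp_pos'];print(M.T@d, np.degrees(np.arctan2(M[1,1],M[0,1])))
for u,v in((430,122),(440,122),(468,190),(433,110)): print(cast('top',u,v,0).round(3),cast('top',u,v,.06).round(3))
E
```

```text
time_s: 1.6
tcp_pos: [0.3079, -0.1097, 0.2312]
ee_rot: [-1.319, -2.851, -0.0]
ft_force: [-0.3, -0.2, 1.3]
opening: 0.0001
[-5.67250957e-01 -9.58201234e-02 -5.91602745e-01  1.07532109e+00
 -2.01918723e-05  2.99189445e-01] [[-0.648  0.762 -0.   ]
 [ 0.762  0.648  0.   ]
 [ 0.    -0.    -1.   ]]
[0.19649816 0.37447001 0.03121008] 40.35662283102371
[0.618 0.196 0.   ] [0.597 0.213 0.06 ]
[0.615 0.175 0.   ] [0.594 0.193 0.06 ]
[0.461 0.147 0.   ] [0.45  0.166 0.06 ]
[0.644 0.185 0.   ] [0.621 0.202 0.06 ]
```

```bash
python3 -m inch '[[[0.196,0.374,0.031,0,0,-2.0,0],[0.196,0.374,0.031,0,0,-2.0,0],[0.196,0.374,0.031,0,0,-2.0,0],[0.196,0.374,0.031,0,0,-2.0,0],[0.196,0.374,0.031,0,0,-2.0,0],[0.196,0.374,0.031,0,0,-2.0,0],[0.196,0.374,0.031,0,0,-2.0,0],[0.196,0.374,0.031,0,0,-2.0,0],[0.196,0.374,0.031,0,0,-2.0,0],[0.196,0.374,0.031,0,0,-2.0,0],[0.196,0.374,0.031,0,0,-2.0,0],[0.196,0.374,0.031,0,0,-2.0,0],[0.196,0.374,0.031,0,0,-2.0,0],[0.196,0.374,0.031,0,0,-2.0,0],[0.196,0.374,0.031,0,0,-2.0,0],[0.196,0.374,0.031,0,0,-2.0,0],[0.196,0.374,0.031,0,0,-2.0,0],[0.196,0.374,0.031,0,0,-2.0,0]]]'
python3 - <<'E'
from h import *
from scipy.spatial.transform import Rotation as R
s=ctrl.state();M=R.from_rotvec(s['ee_rot']).as_matrix();print(s['qpos'],s['tcp_pos'],np.degrees(np.arctan2(M[1,1],M[0,1])))
cv2.imwrite('pics/t1.png',camera('top'));cv2.imwrite('pics/s1.png',camera('scene')[60:300,180:500].repeat(2,0).repeat(2,1))
E
```

```text
time_s: 3.1
tcp_pos: [0.4646, 0.2822, 0.2001]
ee_rot: [1.683, -2.653, -0.0]
ft_force: [-0.1, -0.7, 0.4]
opening: -0.0
[ 4.11331294e-01  3.45269761e-01 -1.59580363e-01  1.06631795e+00
 -7.11683365e-06 -7.19201650e-01] [0.46463644 0.2822128  0.20011975] 154.7747644159224
```

View pics/s1.png

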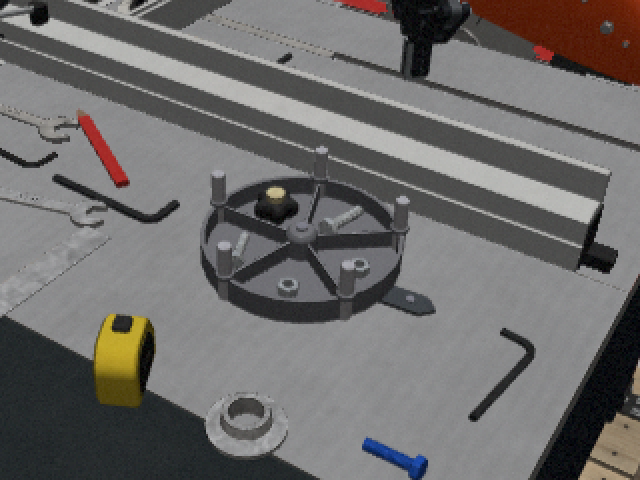

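Run:
```python
from h import *
p=ctrl.state()['tcp_pos'];print((proj('scene',p)-[180,60])*2,proj('top',p))
```

```text
[415.19780302  74.27688617] [421.63121778 172.10039989]
```

View pics/t1.png

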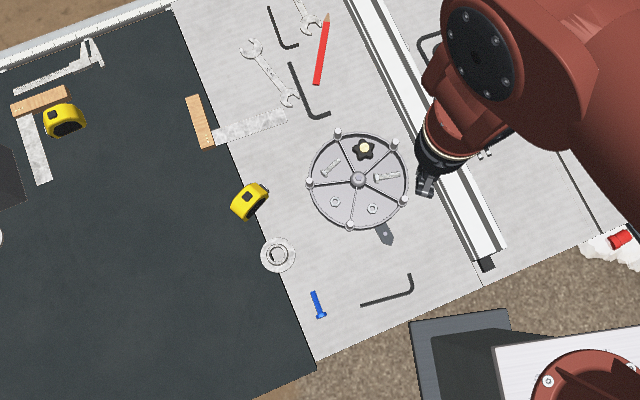

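```bash
python3 -m inch '[[[-0.002,-0.018,0,0,0,-0.09,0],[-0.002,-0.018,0.02,0,0,-0.18,0],[-0.002,-0.018,0.05,0,0,-0.18,0],[-0.002,-0.018,0.08,0,0,-0.18,0],[-0.002,-0.018,0.11,0,0,-0.18,0],[-0.002,-0.018,0.13,0,0,-0.18,0],[-0.002,-0.018,0.142,0,0,-0.18,0],[-0.002,-0.018,0.142,0,0,-0.18,0],[-0.002,-0.018,0.142,0,0,-0.18,0]]]'
python3 - <<'E'
from h import *
from scipy.spatial.transform import Rotation as R
s=ctrl.state();M=R.from_rotvec(s['ee_rot']).as_matrix();print(s['qpos'],s['tcp_pos'],np.degrees(np.arctan2(M[1,1],M[0,1])),s['ft_force'])
d=s['tcp_pos'][:2]-[.5067,.3704];print(np.hypot(*d),np.degrees(np.arctan2(d[1],d[0])))
cv2.imwrite('pics/s2.png',camera('scene')[60:300,180:500].repeat(2,0).repeat(2,1))
E
```

```text
time_s: 3.95
tcp_pos: [0.4816, 0.2764, 0.0581]
ee_rot: [1.919, -2.486, -0.001]
ft_force: [1.2, -0.7, -0.5]
opening: 0.0001
[ 3.89357911e-01  5.02974207e-01 -3.23619462e-01  7.45348949e-01
  2.04441696e-05 -9.25228373e-01] [0.48156094 0.27639158 0.05809498] 165.32022728051408 [ 1.16207368 -0.67954021 -0.47295824]
0.09731164375707776 -104.97132260452652
```

View pics/s2.png

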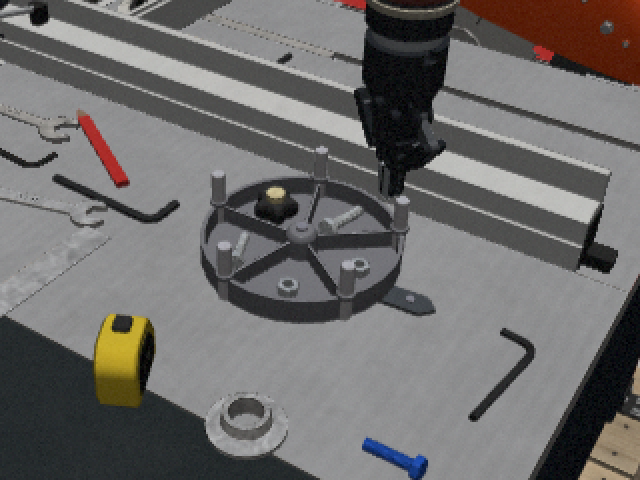

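The closed fingers, at (393,190) in the crop, stand just behind a post at (402,215), clear of everything. Next I push along the arc.

```bash
python3 -m inch '[[[0,0.005,0,0,0,0.052,0],[-0.0005,0.010,0,0,0,0.105,0],[-0.001,0.015,0,0,0,0.157,0],[-0.002,0.020,0,0,0,0.209,0],[-0.003,0.025,0,0,0,0.262,0],[-0.005,0.030,0,0,0,0.314,0],[-0.006,0.035,0,0,0,0.367,0],[-0.008,0.0395,0,0,0,0.419,0],[-0.0105,0.044,0,0,0,0.471,0],[-0.013,0.0485,0,0,0,0.524,0],[-0.0155,0.053,0,0,0,0.576,0],[-0.0185,0.057,0,0,0,0.628,0],[-0.0215,0.061,0,0,0,0.681,0],[-0.025,0.065,0,0,0,0.733,0],[-0.0285,0.0685,0,0,0,0.785,0],[-0.032,0.072,0,0,0,0.838,0],[-0.036,0.0755,0,0,0,0.890,0],[-0.040,0.0785,0,0,0,0.942,0],[-0.044,0.0815,0,0,0,0.995,0],[-0.0485,0.084,0,0,0,1.047,0]]]'
cat > st.py <<'E'
from h import *
import sys
from scipy.spatial.transform import Rotation as R
s=ctrl.state();M=R.from_rotvec(s['ee_rot']).as_matrix();print(s['time_s'],s['qpos'].round(2),s['tcp_pos'],np.degrees(np.arctan2(M[1,1],M[0,1])),s['ft_force'])
d=s['tcp_pos'][:2]-[.5067,.3704];print(np.hypot(*d),np.degrees(np.arctan2(d[1],d[0])))
k=sys.argv[1]
cv2.imwrite(f'pics/a{k}.png',np.vstack([cv2.resize(camera('top')[100:270,270:450],(0,0),fx=4,fy=4)[:300*2]])[:600])
cv2.imwrite(f'pics/b{k}.png',cv2.resize(camera('scene')[80:230,240:440],(0,0),fx=4,fy=4))
E
python3 st.py 3
```

```text
time_s: 5.67
tcp_pos: [0.4136, 0.3452, 0.0599]
ee_rot: [-0.416, 3.111, 0.001]
ft_force: [-0.3, -1.1, 0.6]
opening: 0.0002
5.6667 [ 0.56  0.47 -0.37  0.72 -0.    0.29] [0.41359033 0.3451625  0.05991529] 105.24306286064879 [-0.28145282 -1.05171828  0.60121448]
0.09646937861706233 -164.83429778424332
```

View pics/b3.png

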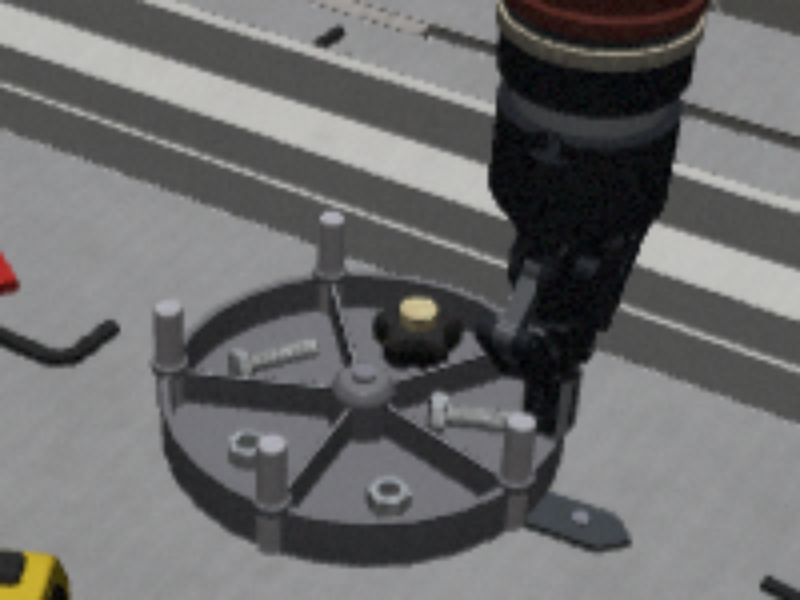

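View pics/a3.png

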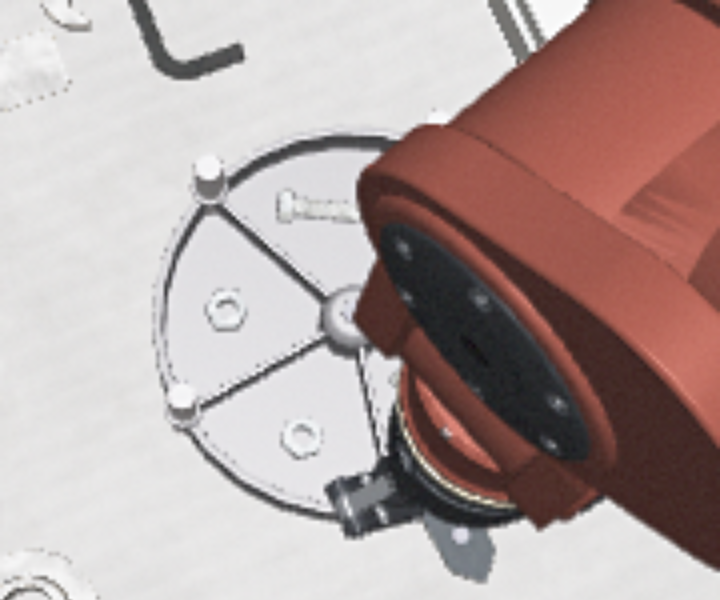

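The push works at about 1 N and the parts stay in place. The pushed post's top is now at (520,422) in the scene crop and the knob boss at (417,310).

```bash
cat > m.py <<'E'
from h import *
import sys
ax=np.array([.5067,.3704])
n=sys.argv[1];o,f={'scene':((240,80),4),'top':((270,100),4)}[n]
for a in sys.argv[2:]:
    u,v,z=map(float,a.split(','));p=cast(n,o[0]+u/f,o[1]+v/f,z);d=p[:2]-ax
    print(p.round(3),np.hypot(*d).round(4),np.degrees(np.arctan2(d[1],d[0])).round(1))
E
python3 m.py scene 520,422,.078 273,442,.078 168,306,.078 332,218,.078 417,310,.048; python3 m.py top 182,391,.078 208,166,.078
```

```text
[0.41  0.372 0.078] 0.097 178.9
[0.473 0.465 0.078] 0.1003 109.9
[0.582 0.435 0.078] 0.0993 40.5
[0.586 0.323 0.078] 0.0925 -30.9
[0.529 0.316 0.048] 0.0583 -67.8
[0.473 0.46  0.078] 0.0962 110.4
[0.582 0.432 0.078] 0.0975 39.6
```

```bash
python3 -m inch '[[[0,0.005,0,0,0,0.052,0],[-0.0005,0.010,0,0,0,0.105,0],[-0.001,0.015,0,0,0,0.157,0],[-0.002,0.020,0,0,0,0.209,0],[-0.003,0.025,0,0,0,0.262,0],[-0.005,0.030,0,0,0,0.314,0],[-0.006,0.035,0,0,0,0.367,0],[-0.008,0.0395,0,0,0,0.419,0],[-0.0105,0.044,0,0,0,0.471,0],[-0.013,0.0485,0,0,0,0.524,0],[-0.0155,0.053,0,0,0,0.576,0],[-0.0185,0.057,0,0,0,0.628,0],[-0.0215,0.061,0,0,0,0.681,0],[-0.025,0.065,0,0,0,0.733,0],[-0.0285,0.0685,0,0,0,0.785,0],[-0.032,0.072,0,0,0,0.838,0],[-0.036,0.0755,0,0,0,0.890,0],[-0.040,0.0785,0,0,0,0.942,0],[-0.044,0.0815,0,0,0,0.995,0],[-0.0485,0.084,0,0,0,1.047,0]]]'
python3 st.py 4
```

```text
time_s: 7.43
tcp_pos: [0.4373, 0.4387, 0.0592]
ee_rot: [1.192, 2.907, 0.001]
ft_force: [-1.5, 0.9, 0.8]
opening: -0.0
7.4333 [ 0.67  0.6  -0.13  0.83  0.    1.45] [0.4372664  0.43866029 0.05917523] 45.420574398256846 [-1.48896654  0.89079052  0.82361682]
0.09736781403969506 135.48821315694383
```

View pics/b4.png

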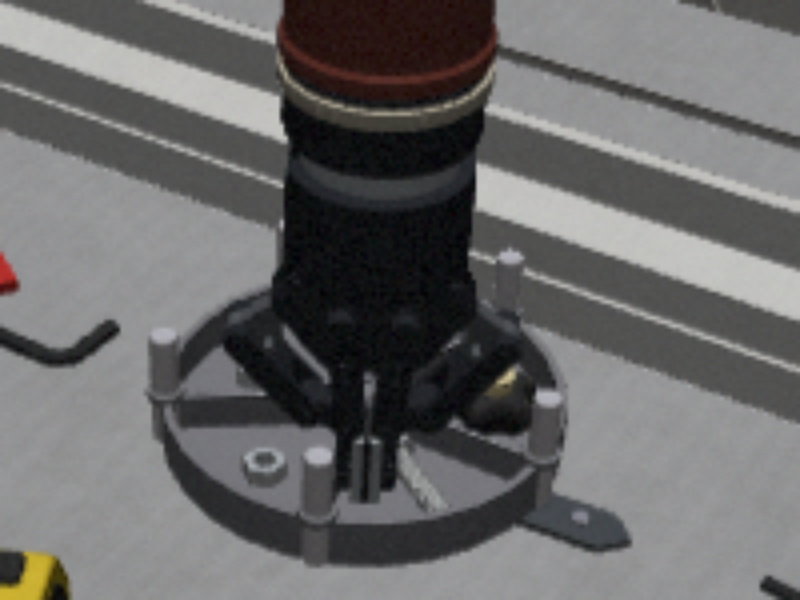

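View pics/a4.png

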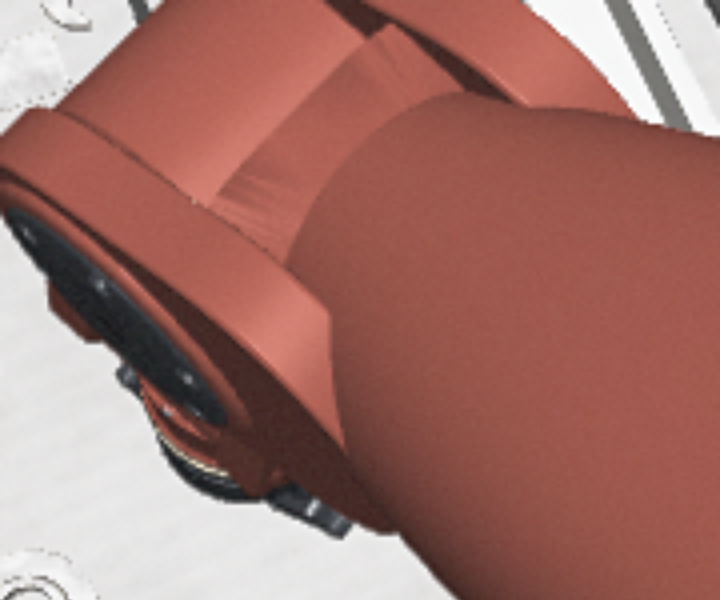

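```bash
python3 m.py scene 318,457,.078 548,399,.078 164,334,.078;  python3 -m inch '[[[0,0.005,0,0,0,0.052,0],[-0.0005,0.010,0,0,0,0.105,0],[-0.001,0.015,0,0,0,0.157,0],[-0.002,0.020,0,0,0,0.209,0],[-0.003,0.025,0,0,0,0.262,0],[-0.005,0.030,0,0,0,0.314,0],[-0.006,0.035,0,0,0,0.367,0],[-0.008,0.0395,0,0,0,0.419,0],[-0.0105,0.044,0,0,0,0.471,0],[-0.0115,0.0465,0,0,0,0.5,0],[-0.0115,0.0465,0,0,0,0.5,0]]]'
python3 st.py 5
```

```text
[0.452 0.457 0.078] 0.1023 122.4
[0.413 0.35  0.078] 0.0962 -168.0
[0.566 0.451 0.078] 0.0998 53.5
time_s: 8.45
tcp_pos: [0.4785, 0.4635, 0.0588]
ee_rot: [1.871, 2.523, 0.001]
ft_force: [0.9, 0.2, 0.3]
opening: -0.0002
8.45 [ 0.66  0.68  0.02  0.9  -0.    1.94] [0.4784561  0.46348923 0.05881103] 16.890846468889094 [0.86674601 0.23461422 0.29899424]
0.0972796130294776 106.87814795031775
```

View pics/b5.png

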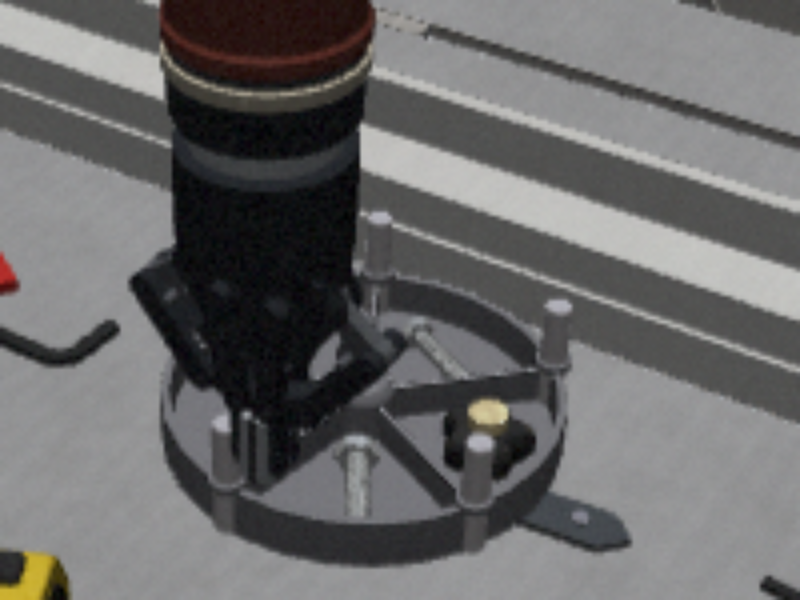

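```bash
python3 m.py scene 488,412,.048 225,424,.078 480,441,.078 559,307,.078 380,219,.078 629,544,.006
```

```text
[0.448 0.349 0.048] 0.0623 -160.1
[0.496 0.473 0.078] 0.1027 95.9
[0.412 0.395 0.078] 0.0975 165.2
[0.457 0.293 0.078] 0.0917 -122.8
[0.569 0.305 0.078] 0.0904 -46.3
[0.369 0.331 0.006] 0.1428 -164.0
```

Correcting for the scene view's y bias of about 5 mm, which the posts show, the knob is about 5° short. I'll push 5° more, then back off, lift and look from above.

```bash
python3 -m inch '[[[0,0.003,0,0,0,0.03,0],[0,0.006,0,0,0,0.06,0],[-0.0005,0.008,0,0,0,0.085,0],[-0.0005,0.008,0,0,0,0.085,0],[-0.0005,0.008,0,0,0,0.085,0],[-0.0005,0.004,0,0,0,0.085,0],[0,-0.002,0,0,0,0.085,0],[0,-0.006,-0.01,0,0,0.085,0],[0,-0.006,-0.04,0,0,0.085,0],[0,-0.006,-0.08,0,0,0.085,0],[0,-0.006,-0.12,0,0,0.085,0],[0,-0.006,-0.15,0,0,0.085,0],[0,-0.006,-0.15,0,0,0.085,0]]]'
python3 st.py 6
```

```text
time_s: 9.63
tcp_pos: [0.474, 0.4638, 0.2167]
ee_rot: [1.975, 2.44, 0.017]
ft_force: [1.2, -0.2, -0.5]
opening: 0.0003
9.6333 [0.66 0.56 0.23 1.23 0.   2.03] [0.47401017 0.46380164 0.21671025] 12.01761072552682 [ 1.19907726 -0.19063287 -0.51817028]
0.0989570231491396 109.28964136232845
```

View pics/b6.png

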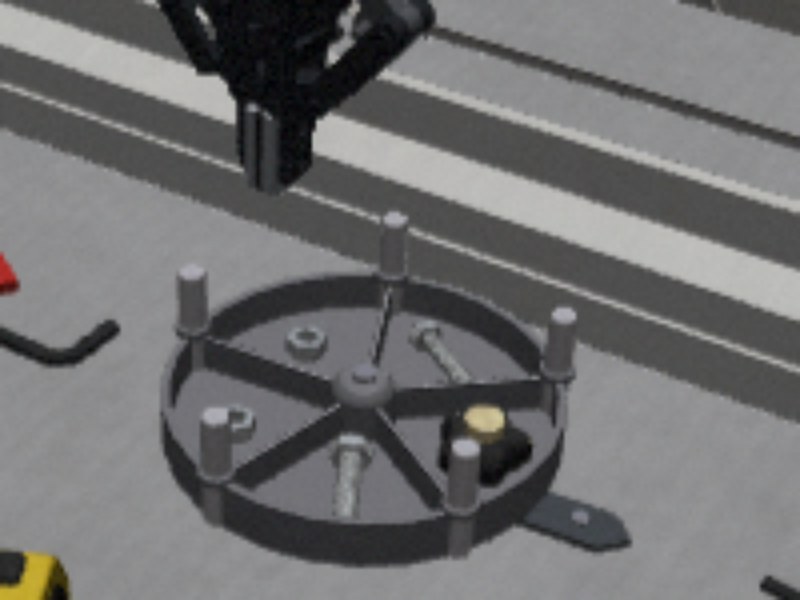

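```bash
python3 -m inch '[[[-0.428,-0.218,-0.03,0,0,0,0],[-0.428,-0.218,-0.03,0,0,0,0],[-0.428,-0.218,-0.03,0,0,0,0],[-0.428,-0.218,-0.03,0,0,0,0],[-0.428,-0.218,-0.03,0,0,0,0],[-0.428,-0.218,-0.03,0,0,0,0],[-0.428,-0.218,-0.03,0,0,0,0],[-0.428,-0.218,-0.03,0,0,0,0],[-0.428,-0.218,-0.03,0,0,0,0],[-0.428,-0.218,-0.03,0,0,0,0],[-0.428,-0.218,-0.03,0,0,0,0],[-0.428,-0.218,-0.03,0,0,0,0],[-0.428,-0.218,-0.03,0,0,0,0],[-0.428,-0.218,-0.03,0,0,0,0],[-0.428,-0.218,-0.03,0,0,0,0],[-0.428,-0.218,-0.03,0,0,0,0]]]'
python3 st.py 7
```

```text
time_s: 11.07
tcp_pos: [0.3474, -0.0012, 0.2378]
ee_rot: [-1.975, -2.441, 0.0]
ft_force: [0.2, -0.1, -0.6]
opening: 0.0003
11.0667 [-0.22 -0.06 -0.54  1.09  0.    1.15] [ 0.3473614  -0.00119624  0.23783979] 12.050393855172812 [ 0.24952119 -0.11974773 -0.61431085]
0.40431738988149857 -113.20940989565075
```

View pics/a7.png

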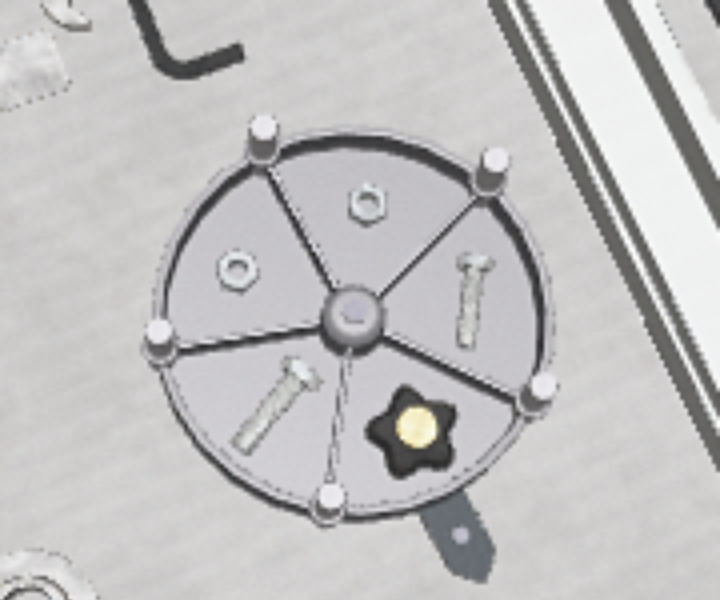

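```bash
python3 m.py top 417,427,.048 263,123,.078 496,155,.078 544,384,.078 329,494,.078 159,329,.078 461,535,.006 487,582,.006
python3 - <<'E'
from h import *
im=camera('top');y=cv2.inRange(im[190:225,350:390],(60,150,190),(200,255,255))
m=cv2.moments(y,True);u,v=350+m['m10']/m['m00'],190+m['m01']/m['m00'];p=cast('top',u,v,.048)[:2]
d=p-[.5067,.3704];a=np.radians(-160.75);print(m['m00'],u,v,p,'lateral',-d[0]*np.sin(a)+d[1]*np.cos(a),'along',d@[np.cos(a),np.sin(a)])
a0=cv2.imread('pics/top0.png').astype(int);df=(abs(im.astype(int)-a0).max(2)>50)
for n,(x0,y0,x1,y1) in dict(tape=(225,175,275,225),fl=(255,230,300,280),key=(355,265,420,312)).items():print(n,df[y0:y1,x0:x1].sum())
E
```

```text
[0.445 0.349 0.048] 0.0647 -161.1
[0.6   0.403 0.078] 0.0985 19.2
[0.567 0.293 0.078] 0.0979 -51.8
[0.452 0.291 0.078] 0.0968 -124.4
[0.414 0.399 0.078] 0.0966 162.6
[0.505 0.467 0.078] 0.0968 91.2
[0.395 0.331 0.006] 0.1181 -160.6
[0.37  0.322 0.006] 0.1448 -160.6
53.0 374.8679245283019 206.9433962264151 [0.44492137 0.34834584] lateral 0.00045325419595421135 along 0.06559557583150444
tape 0
fl 0
key 0
```

The knob is 0.5 mm off the line, the surroundings are unchanged and the arm is clear, so I'm handing in.

```bash
python3 -c "
from bench import ctrl
print(ctrl.finish_job(), ctrl.state()['time_s'])"
```

```text
the job is handed in; nothing more can be done
the job is handed in; nothing more can be done
```

The star knob now stands at the front, in line with the tongue, and the job is handed in. I pushed one rim post with the shut fingers and turned the carousel about 142° clockwise as seen from above. Then I backed off, lifted and moved the arm clear. It took about 11 s of the 61 s allowed.

Last checks:
- **Alignment:** in the final top view the knob is about 0.5 mm off the tongue line (angle −161.1° against −160.6° for the tongue) and about 65 mm from the axis by the boss top, against the stated 60 mm.
- **Parts:** the knob, two bolts and two nuts all lie in their own compartments.
- **Surroundings:** the tape measure, blade flange and hex key show no change from the first picture.
- **Forces:** the wrist readings at the end of each push were below about 2 N. I did not read them in between.

One disagreement: the scene camera put points about 5 mm off in y from the top camera, up to 3° in angle. I relied on the top view for the final alignment, because its post radii (96.6–98.5 mm) and tongue length (144.8 mm) matched the given sizes.

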